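# Sort the scouring blocks by grit

## Task

Of the three look-alike scouring blocks for the crepe plate one is coarse and two are fine; the abrasive side faces down, so only the drag as they are slid over the worktop tells which. Set the coarse block in the middle of the sloping metal rest, sole on the sheet, and lay both fine blocks flat on the bottom of the low metal tray, side by side. A fine block would slide down the rest: no block may touch the stop at its foot, and do not shift the tub or the kitchen timer.

Things in the scene. Friction and masses are not known exactly. Their poses are not given: they have to be found in the camera images.
- block_a: scouring block; a, b, c look alike, letters mean nothing. One is coarse, two fine. Grey sole below 95x50x8 mm, wooden back up to z 18 mm, grip rib on it along the middle 80 long, 16 wide, top at z 46 mm. Origin: centre of the underside; x along the rib, z up. Starts 0.1 m from the next, within 21 deg of world x, in a row along y
- block_b: scouring block, shaped as block_a. Sole friction on whatever it lies on: fine about 0.06, coarse about 0.9 (each +-20 %). Gripped by the rib, pressed on with about 10 N, dragged some mm and stopped, a coarse block still holds back with about a fifth or more of the load against the drag, a fine one with nearly nothing (reading errors to 0.1 of the load). Each weighs 0.25 to 0.4 kg whatever its grit
- block_c: scouring block, shaped as block_a; friction and mass as told at block_b
- tray: fixed bare-metal tray, outside 132 (x) x 152 (y) x 14 mm high, walls 4 mm, flat floor 3 mm above the worktop; holds two blocks side by side, lengths along tray x, centred at y +33 and -33 mm. Origin: centre of underside; yaw within 12 deg. At the left or right end of the row of blocks, the rest at the other
- rest: fixed sloping rest: flat metal sheet 150 mm long, 90 wide, on wire legs; falls at 18 deg (0.314 rad) toward the rest's -x (roughly to the robot); the sheet's face is 13 mm above the worktop at the foot, 59 mm at the top. Origin on the worktop under the middle, z up (level frame); yaw within 12 deg. A block lies on it with its length along the slope
- rest_middle (a point): middle of the sheet's upper face, 36 mm above the worktop, straight above the rest's origin; axes as the rest (level). A block centred here has 23 mm to the stop
- foot_stop: upright strip along the low edge of the rest's sheet, 12 mm high, 4 thick, fixed to the rest; its inner side is 71 mm down the slope from rest_middle. Origin as the rest's
- tub: bystander: round lidded food tub, 72 mm wide, 71 mm high, loose, behind the row of blocks on the left; origin at the centre of its underside. To stay where it is
- timer: bystander: round kitchen timer, 70 mm wide, 40 mm high, red base and white dial, loose, behind the leftmost block; origin at the centre of its underside. To stay where it is

How it is judged:
By the outcome, as a careful person would: the job done as asked, in the order asked, and still so for the second after the job is handed in, with the robot touching nothing.
It also fails if it takes over 72 s, if anything falls off the work surface, if the arm or the gripper's body presses on something with over 40 N, if the wrist force passes 120 N, or if a joint passes its speed limit or range.

## Robot

A 6-joint arm with a two-finger parallel gripper is mounted at the origin on a cart in front of the work surface, level with it; the furniture and walls round the work are solid. World frame = base frame: x ahead of the robot, y to its left, z up, the work surface at z = 0. Lengths are in m, angles in degrees, forces in N, time in s.
With the tool pointing down it reaches from about 0.25 to 0.725 m from the base axis. Payload 9.7 kg.
Tool frame: the origin (TCP) lies at the very end of the fingers, on their centre line; the grasp point (between the pads) lies 19 mm behind it; z points along the fingers, y is the line along which they close (so a half turn about z gives the same grasp; the last joint's range is limited). The gripper opens to 85 mm and grips with 20 to 120 N. Pads are 22 mm wide; open, the fingers measure 114 mm over their backs; the gripper's body (76 mm by 85 mm) begins 54 mm behind the grasp point. The pads swing forward as they close: fully open they stand 13 mm farther back than shut.
Start: joints at [-66.349, 4.979, 10.078, 95.1, 0, 90], TCP at [0.221, -0.504, 0.231] pointing down, gripper open.
Joint ranges: [-179.16, 179.16], [-48.56, 103.87], [-65.8, 70.77], [-126.05, 130.52], [-82.76, 87.17], [-180, 180]. Speed limits (degrees/s): [127.2, 127.2, 147.25, 180, 180, 180].

## Interface

Orientations are given as [roll, pitch, yaw] about the fixed x, y, z axes, in that order (R = Rz(yaw) Ry(pitch) Rx(roll)).
In Python, from workcell import bot gives the robot as it stands.
- The arm moves only by the tool step_arm, never from a script. Its argument "targets" is a list of rows, each a list of 3 entries, a list of its own where there are three numbers: the opening, from 0 (shut) to 1 (fully open), then the shift along the world's x, y, z in mm, then the turn, a rotation vector about the world's x, y, z in rad. In form: [[grip, [tx, ty, tz], [wx, wy, wz]], ...]. A call has 1 to 8 rows; each row is the pose to reach, as a shift and turn from the pose commanded when the call began; what a row does not reach only later rows make up. A row lasts 1/10 s, in which the tool goes at most 50 mm and 8.59 degrees, less where a joint would pass 70% of its speed; a pose out of reach is approached as far as the arm can. A call with a gripper value outside its range is refused whole. The fingers move at their own pace and stop on an object; "force" is the grip in N (left out, the last holds). Time passes only in rows, so rows that repeat a pose let the fingers close. It gives the time, the measured TCP pose, the force, the opening and the grip force at its end, in the units of the state.
- bot.get_obs(): the state, without advancing time (a new reading comes with each control period).
- bot.camera(name): name is "side" or "top"; returns (picture, depth): 480x640x3 uint8, red, green, blue; 480x640 float32, m along the optical axis (not along the pixel's ray), 0 where there is no reading.
- bot.camera_params(name): a dict with "K" (3x3 intrinsics, pixels), "k1" (the pictures are not rectified: a ray, as slopes to the right and down, at radius r is drawn at 1 + k1 r^2 times it, then the intrinsics apply), "R" (3x3) and "t" (3): a world point X has camera coordinates R X + t. Camera axes: x right, y down, z forward; pixel columns grow to the right and rows downward; lengths in m; the calibration is good to about 2 mm. A picture is of the moment at which its call begins. camera_params takes no time and is no camera call.
- bot.job_done(): hands the job in; it is judged then, once.
The state is a dict: "time": time; "q": joint angles; "qd": joint speeds; "joint_efforts": joint torques, N m; "ee_pos": TCP position; "tcp_rot": TCP orientation; "wrist_force": force on the tool from outside, world axes, zero at the start; "torque": the same for the moment, N m; "opening": finger opening in m; "grasp_force": force on a finger pad.
Only numpy, scipy, OpenCV 4.12 (cv2) and the standard library are available. Lean on these libraries where they do the work, as an engineer would, in place of code of your own. Each camera call takes 0.05 s, during which the arm holds its last target. There are 200 camera calls.

## Working session

There is one attempt and no reset: what is moved stays moved. The work goes in short steps, Python scripts to look and compute and a tool call to move; the robot and the scene stay as the last step left them, time stands still between calls to the robot, and variables do not carry over. Pictures are saved under pics/ and viewed, at most 10 in all, crops included, and the job is handed in when it is done.

Besides the shell and the picture viewer there is one more tool, called after "Emit:" as name([rows], argument=value, ...), one row to a line, values as JSON. step_arm: Moves the arm, as the interface text tells. Its arguments: {"type":"object","properties":{"targets":{"type":"array","items":{"type":"array"}},"force":{"type":"number"}},"required":["targets"]}

```bash
mkdir -p pics; cat > h.py <<'E'
import numpy as np, cv2
from workcell import bot
def shot(name,fn=None):
    p,d=bot.camera(name)
    if fn: cv2.imwrite('pics/'+fn,p[:,:,::-1])
    return p,d
def world(name,d):
    c=bot.camera_params(name);K=np.array(c['K']);R=np.array(c['R']);t=np.array(c['t'])
    v,u=np.mgrid[0:480,0:640]
    D=np.array([c['k1'],0,0,0,0],float)
    s=cv2.undistortPoints(np.stack([u,v],-1).reshape(-1,1,2).astype(float),K,D).reshape(480,640,2)
    X=np.dstack([s[...,0]*d,s[...,1]*d,d])
    return (X-t)@R   # R^T (X-t)
E
python3 - <<'E'
from h import *
for n in('top','side'):
    p,d=shot(n,n+'0.png'); W=world(n,d); np.savez(n+'0.npz',p=p,d=d,W=W)
    c=bot.camera_params(n); print(n,c['k1'],-np.array(c['R']).T@c['t'],(d>0).mean())
o=bot.get_obs();print({k:np.round(v,3) for k,v in o.items()})
E
```

```text
top -0.11287043045978638 [0.43213817 0.1007775  0.87985993] 0.9962532552083333
side -0.01651853339100736 [ 0.42737389 -0.54071799  0.61771749] 0.99603515625
{'time': np.float64(0.1), 'q': array([-66.347,   5.008,  10.037,  95.098,  -0.   ,  89.999]), 'qd': array([-0.166, -0.139,  0.098,  0.091, -0.028, -0.042]), 'joint_efforts': array([-0.0000e+00, -5.2156e+01,  4.6565e+01,  1.6000e-02, -0.0000e+00,
        0.0000e+00]), 'ee_pos': array([ 0.221, -0.504,  0.231]), 'tcp_rot': array([-179.931,    0.   ,   23.654]), 'wrist_force': array([ 0.714, -0.833,  0.092]), 'torque': array([ 0.012,  0.041, -0.026]), 'grasp_force': np.float64(0.0), 'opening': np.float64(0.085)}
```

View pics/top0.png

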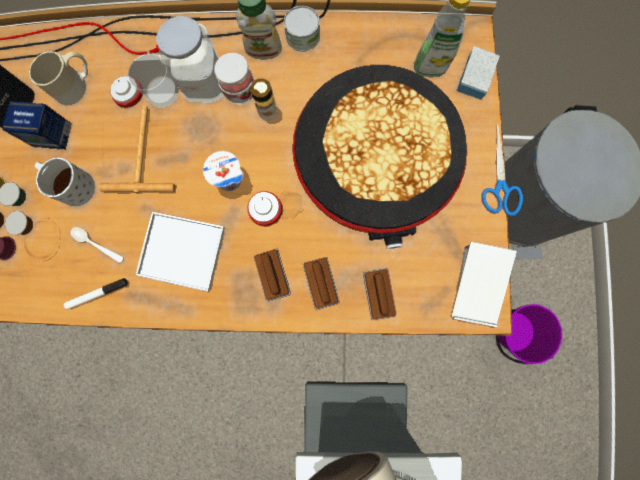

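View pics/side0.png

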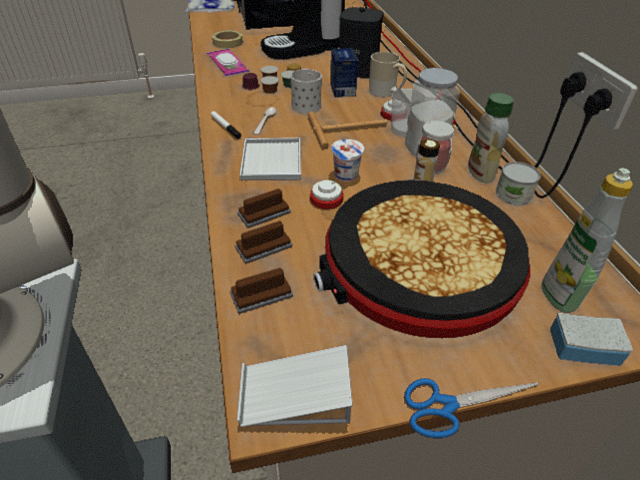

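The top view shows the tray at (180,252), the blocks at (272,275), (321,283) and (380,294), the rest at (485,285), the timer at (265,208) and the tub at (225,170). Next I measure them.

```bash
python3 - <<'E'
from h import *
for n,boxes in {'top':dict(L=(250,245,292,305),M=(300,253,342,312),R=(360,263,402,325),tray=(130,205,230,298),rest=(448,235,522,332),timer=(245,188,285,228),tub=(200,148,248,196)),
 'side':dict(L=(232,182,295,228),M=(232,218,295,264),R=(226,264,298,312),tray=(234,132,306,184),rest=(232,340,358,432),timer=(305,172,348,212),tub=(328,134,370,184))}.items():
    z=np.load(n+'0.npz');W=z['W'];p=z['p'].astype(int);hsv=cv2.cvtColor(z['p'],cv2.COLOR_RGB2HSV)
    print(n,'table z',[np.round(np.percentile(W[300:320,330:350,2] if n=='top' else W[300:330,300:315,2],[5,50,95]),4)])
    for k,(a,b,c,d) in boxes.items():
        w=W[b:d,a:c].reshape(-1,3);h=hsv[b:d,a:c].reshape(-1,3)
        if k in'LMR':
            for nm,lo,hi in(('rib',.036,.056),('all',.009,.06)):
                q=w[(w[:,2]>lo)&(w[:,2]<hi)]
                r=cv2.minAreaRect((q[:,:2]*1000).astype(np.float32)); 
                e=np.linalg.svd(q[:,:2]-q[:,:2].mean(0),full_matrices=False)[2][0]
                print(k,nm,len(q),np.round(r[0],1),np.round(r[1],1),round(r[2],1),'pca',round(np.degrees(np.arctan2(e[1],e[0])),1),'mean',np.round(q.mean(0)*1000,1), 'ztop',np.round(np.percentile(q[:,2],90)*1000,1))
        else:
            white=h[:,1]<60
            q=w[white&(w[:,2]>(.0 if k=='tray' else .01))]if k in('tray','rest') else w[w[:,2]>.008]
            r=cv2.minAreaRect((q[:,:2]*1000).astype(np.float32))
            print(k,len(q),np.round(r[0],1),np.round(r[1],1),round(r[2],1),'z',np.round(np.percentile(q[:,2],[2,50,98])*1000,1))
            if k=='rest':
                A=np.c_[q[:,:2],np.ones(len(q))];s=np.linalg.lstsq(A,q[:,2],rcond=None)[0]
                for _ in range(3):
                    g=abs(A@s-q[:,2])<.004; s=np.linalg.lstsq(A[g],q[g,2],rcond=None)[0]
                print('  slope',np.degrees(np.arctan(np.hypot(*s[:2]))),'dir',np.degrees(np.arctan2(s[1],s[0])), 'z at c', s@np.r_[np.array(r[0])/1000,1])
                r=cv2.minAreaRect((q[g,:2]*1000).astype(np.float32));print('  inl',g.sum(),np.round(r[0],1),np.round(r[1],1),round(r[2],1), 'zc',s@np.r_[np.array(r[0])/1000,1])
E
```

```text
top table z [array([-0.0027,  0.0001,  0.0171])]
L rib 362 [494.9 212.2] [79.8 16.2] 17.9 pca -162.3 mean [494.4 211.5  45. ] ztop 47.4
L all 1135 [494.4 211.7] [93.6 49.1] 18.2 pca -162.4 mean [493.6 210.4  26.6] ztop 46.1
M rib 358 [480.8 116. ] [79.6 16. ] 16.2 pca -163.5 mean [480.2 115.8  45.1] ztop 47.5
M all 1146 [480.3 115.7] [93.4 49.2] 16.4 pca -163.7 mean [479.3 115.5  26.3] ztop 46.1
R rib 368 [460.8   1.4] [78.  16.5] 10.4 pca -169.1 mean [460.6   1.9  44.9] ztop 47.4
R all 1143 [461.3   2.1] [92.6 48.4] 10.2 pca -169.4 mean [460.6   2.9  26.8] ztop 46.0
tray 4871 [517.  285.1] [394.4 132.7] 78.9 z [ 0.4  3.5 15.6]
rest 3691 [490.6 -75.9] [340.  151.5] 84.3 z [14.8 36.3 59.1]
  slope 17.706099063431893 dir 14.750961347906953 z at c 0.04969168186390012
  inl 1272 [ 478.8 -193.4] [ 80.6 147.2] 78.1 zc 0.03648104289391256
timer 951 [553.7 165. ] [266.5  67.9] 42.1 z [11.3 28.3 40.5]
tub 1175 [586.2 204.6] [364.9  69.3] 44.7 z [21.1 69.9 73.2]
side table z [array([-0.0023, -0.0003,  0.0014])]
L rib 433 [505. 171.] [ 79.2 107.8] 12.6 pca -88.6 mean [496.9 188.1  43.7] ztop 46.9
L all 1151 [505.9 177.4] [ 91.1 118.2] 15.6 pca -119.3 mean [495.6 196.6  29.2] ztop 45.9
M rib 381 [481. 116.] [78.5 17.3] 15.6 pca -164.2 mean [480.2 113.7  43.5] ztop 46.9
M all 1294 [472.4 143. ] [ 93.5 105.2] 17.3 pca 15.3 mean [479.3 111.1  26.8] ztop 45.2
R rib 506 [461.1   2.3] [79. 19.] 8.7 pca -169.5 mean [ 4.606e+02 -2.000e-01  4.340e+01] ztop 46.5
R all 1519 [461.1   0.9] [91.6 46.8] 8.7 pca -172.3 mean [460.4  -6.   27.9] ztop 45.5
tray 2458 [526.   -8.2] [1071.7  156.9] 87.8 z [ 1.   4.1 15.4]
rest 6854 [ 451.  -342.7] [397.7 146.8] 79.0 z [14.2 35.6 58.3]
  slope 17.6814511580734 dir -15.02115939012069 z at c 0.03888670314299161
  inl 4263 [ 480.9 -192.7] [ 90.7 144.8] 78.0 zc 0.03572182590147682
timer 882 [ 531.7 -110. ] [885.3  75.2] 73.6 z [ 8.7 27.7 76.2]
tub 1069 [589.3 -67.5] [997.5  74.4] 75.4 z [10.6 63.2 72.6]
```

```bash
python3 - <<'E'
from h import *
def mad(q,lab):
    r=cv2.minAreaRect((q[:,:2]*1000).astype(np.float32));print(lab,len(q),np.round(r[0],1),np.round(r[1],1),round(r[2],1))
for n,bt,br in(('top',(125,200,235,300),(440,230,525,335)),('side',(234,132,306,184),(232,335,358,432))):
    z=np.load(n+'0.npz');W=z['W'];hsv=cv2.cvtColor(z['p'],cv2.COLOR_RGB2HSV)
    for k,(a,b,c,d) in(('tray',bt),('rest',br)):
        m=np.zeros((480,640),np.uint8);m[b:d,a:c]=((hsv[b:d,a:c,1]<70)&(hsv[b:d,a:c,2]>90))*255
        _,lb,st,_=cv2.connectedComponentsWithStats(m);m=(lb==1+np.argmax(st[1:,4]))
        q=W[m]
        med=np.median(q,0);q=q[np.linalg.norm(q[:,:2]-med[:2],axis=1)<.12]
        if k=='tray': 
            q=q[(q[:,2]>-.003)&(q[:,2]<.02)];mad(q,n+' tray'); mad(q[q[:,2]>.011],n+' wall')
        else:
            A=np.c_[q[:,:2],np.ones(len(q))];g=np.ones(len(q),bool)
            for _ in range(5):
                s=np.linalg.lstsq(A[g],q[g,2],rcond=None)[0];g=abs(A@s-q[:,2])<.005
            print(n,'slope',np.degrees(np.arctan(np.hypot(*s[:2]))),'dir',np.degrees(np.arctan2(s[1],s[0])))
            i=q[g];mad(i,n+' rest')
            yaw=np.arctan2(s[1],s[0]);yaw=np.radians(-12);e=np.array([np.cos(yaw),np.sin(yaw)]);f=np.array([-e[1],e[0]])
            print('  ext x',np.percentile(i[:,:2]@e*1000,[.5,99.5]),'y',np.percentile(i[:,:2]@f*1000,[.5,99.5]))
            print('  z=36 at along:',)
            # along-coordinate where z=36
            al=i[:,:2]@e;pf=np.polyfit(i[:,2],al,1);print(np.polyval(pf,.036)*1000)
            st=q[(q[:,2]-A@s>.007)];st=st[st[:,2]<.03];print('  stop',len(st),np.round(np.percentile(st[:,:2]@e*1000,[5,50,95]),1) if len(st) else '')
    m=W.reshape(-1,3)
    for nm,c,zz in(('timer',(.55,.2),.03),('tub',(.6,.25),.062)):
        q=m[(abs(m[:,2]-zz-.006)<.006)&(abs(m[:,0]-c[0])<.09)&(abs(m[:,1]-c[1])<.09)];print(n,nm,len(q),np.round(np.median(q,0)*1000,1),np.round(np.ptp(q,0)*1000))
E
```

```text
top tray 4991 [540.6 401.6] [161.1 134.8] 79.2
top wall 566 [539.5 398.6] [154.2 132. ] 78.9
top slope 17.898622820755648 dir -10.465065415339732
top rest 3546 [ 480.9 -194.4] [ 91.8 142.4] 78.9
  ext x [442.07437662 580.8360372 ] y [-135.09708678  -44.98975734]
  z=36 at along:
509.6668743096471
  stop 114 [435.5 438.2 441. ]
top timer 341 [621.1 226.   38.1] [179. 147.  12.]
top tub 556 [675.4 303.8  70. ] [34. 72.  9.]
side tray 2434 [541.6 407.7] [173.8 132.2] 79.1
side wall 355 [539.9 400.2] [158.3 131.7] 79.1
side slope 17.94030835158979 dir -9.83031696558247
side rest 6521 [ 481.8 -193.4] [ 93.  142.9] 79.2
  ext x [441.7341892  582.00365464] y [-134.56130982  -44.40806901]
  z=36 at along:
511.73306493953794
  stop 219 [436.2 438.9 441. ]
side timer 477 [516.7 211.6  36.9] [180. 137.  12.]
side tub 271 [674.8 302.1  70.4] [34. 72. 11.]
```

Emit:
step_arm([
  [1,[48,101,-20],[0,0,-0.05]],
  [1,[80,170,-40],[0,0,-0.1]],
  [1,[100,210,-50],[0,0,-0.15]],
  [1,[120,253,-60],[0,0,-0.2]],
  [1,[140,300,-70],[0,0,-0.233]],
  [1,[160,340,-80],[0,0,-0.233]],
  [1,[180,380,-90],[0,0,-0.233]],
  [1,[200,410,-100],[0,0,-0.233]],
])

```text
time: 0.9
ee_pos: [0.39, -0.1495, 0.1464]
tcp_rot: [180.0, -0.0, 10.3]
wrist_force: [0.8, -1.3, -0.3]
opening: 0.0854
grasp_force: 0.0
```

Emit:
step_arm([
  [1,[24,50,-19],[0,0,0]],
  [1,[48,100,-37],[0,0,0]],
  [1,[71,151,-56],[0,0,0]],
  [1,[71,151,-56],[0,0,0]],
  [1,[71,151,-56],[0,0,0]],
])

```text
time: 1.4
ee_pos: [0.4606, 0.0022, 0.0889]
tcp_rot: [-179.9, 0.1, 10.5]
wrist_force: [-0.4, -0.7, 0.4]
opening: 0.0853
grasp_force: 0.0
```

Emit:
step_arm([
  [1,[0,0,-35],[0,0,0]],
  [1,[0,0,-68],[0,0,0]],
  [1,[0,0,-68],[0,0,0]],
  [0,[0,0,-68],[0,0,0]],
  [0,[0,0,-68],[0,0,0]],
  [0,[0,0,-68],[0,0,0]],
  [0,[0,0,-68],[0,0,0]],
  [0,[0,0,-68],[0,0,0]],
], force=60)

```text
time: 2.2
ee_pos: [0.4614, -0.0005, 0.0239]
tcp_rot: [180.0, -0.1, 10.3]
wrist_force: [1.8, 0.6, -0.8]
opening: 0.0147
grasp_force: 58.4
```

Emit:
step_arm([
  [0,[0,0,-1],[0,0,0]],
  [0,[0,0,-2],[0,0,0]],
  [0,[0,0,-2],[0,0,0]],
])

```text
time: 2.5
ee_pos: [0.4625, -0.0004, 0.0238]
tcp_rot: [179.9, -0.3, 10.3]
wrist_force: [-2.6, -0.1, 20.9]
opening: 0.0149
grasp_force: 61.6
```

Emit:
step_arm([
  [0,[0,0,1],[0,0,0]],
  [0,[-4,-0.7,1],[0,0,0]],
  [0,[-8,-1.4,1],[0,0,0]],
  [0,[-12,-2.1,1],[0,0,0]],
  [0,[-12,-2.1,1],[0,0,0]],
  [0,[-12,-2.1,1],[0,0,0]],
])

```text
time: 3.1
ee_pos: [0.4499, -0.0025, 0.0238]
tcp_rot: [180.0, -0.2, 10.3]
wrist_force: [-2.0, -0.4, 11.9]
opening: 0.0149
grasp_force: 60.4
```

Emit:
step_arm([
  [0,[5,0.9,0],[0,0,0]],
  [0,[10,1.8,0],[0,0,0]],
  [0,[15,2.7,0],[0,0,0]],
  [0,[15,2.7,0],[0,0,0]],
  [0,[15,2.7,0],[0,0,0]],
])

```text
time: 3.6
ee_pos: [0.4657, 0.0003, 0.0238]
tcp_rot: [180.0, -0.2, 10.3]
wrist_force: [2.7, 0.7, 9.9]
opening: 0.0147
grasp_force: 60.3
```

Emit:
step_arm([
  [0,[-2,-0.3,0],[0,0,0]],
  [0,[-4,-0.7,0],[0,0,0]],
  [0,[-6,-1,0],[0,0,0]],
  [0,[-8,-1.4,0],[0,0,0]],
  [0,[-10,-1.8,0],[0,0,0]],
  [0,[-12,-2.1,0],[0,0,0]],
])

```text
time: 4.2
ee_pos: [0.4535, -0.0019, 0.0238]
tcp_rot: [180.0, -0.3, 10.3]
wrist_force: [1.4, -0.2, 9.9]
opening: 0.0147
grasp_force: 60.1
```

Emit:
step_arm([
  [0,[0,0,0],[0,0,0]],
  [0,[0,0,0],[0,0,0]],
  [0,[0,0,0],[0,0,0]],
])

```text
time: 4.5
ee_pos: [0.4532, -0.0019, 0.0238]
tcp_rot: [180.0, -0.2, 10.3]
wrist_force: [-0.2, 0.4, 12.6]
opening: 0.0145
grasp_force: 60.4
```

Emit:
step_arm([
  [1,[0,0,1],[0,0,0]],
  [1,[0,0,1],[0,0,0]],
  [1,[0,0,1],[0,0,0]],
  [1,[0,0,45],[0,0,0]],
  [1,[5,20,70],[0,0,0.03]],
  [1,[17,70,70],[0,0,0.1]],
  [1,[27.6,118,70],[0,0,0.105]],
  [1,[27.6,118,70],[0,0,0.105]],
])

```text
time: 5.3
ee_pos: [0.4799, 0.1205, 0.0915]
tcp_rot: [-179.9, -0.0, 16.6]
wrist_force: [-1.4, -0.6, -0.1]
opening: 0.0854
grasp_force: 0.0
```

Emit:
step_arm([
  [1,[0,0,-35],[0,0,0]],
  [1,[0,0,-69],[0,0,0]],
  [1,[0,0,-69],[0,0,0]],
  [0,[0,0,-69],[0,0,0]],
  [0,[0,0,-69],[0,0,0]],
  [0,[0,0,-69],[0,0,0]],
  [0,[0,0,-69],[0,0,0]],
  [0,[0,0,-69],[0,0,0]],
], force=60)

```text
time: 6.1
ee_pos: [0.4799, 0.1162, 0.0239]
tcp_rot: [180.0, -0.1, 16.3]
wrist_force: [1.4, 0.9, -1.3]
opening: 0.0147
grasp_force: 58.5
```

Emit:
step_arm([
  [0,[0,0,-0.5],[0,0,0]],
  [0,[0,0,-1],[0,0,0]],
  [0,[0,0,-1],[0,0,0]],
])

```text
time: 6.4
ee_pos: [0.48, 0.1162, 0.0238]
tcp_rot: [180.0, -0.1, 16.3]
wrist_force: [-4.2, -1.2, 14.0]
opening: 0.0151
grasp_force: 60.9
```

Emit:
step_arm([
  [0,[-2,-0.6,0],[0,0,0]],
  [0,[-4,-1.2,0],[0,0,0]],
  [0,[-6,-1.8,0],[0,0,0]],
  [0,[-8,-2.4,0],[0,0,0]],
  [0,[-10,-3,0],[0,0,0]],
  [0,[-12,-3.5,0],[0,0,0]],
])

```text
time: 7.0
ee_pos: [0.4698, 0.1132, 0.0239]
tcp_rot: [180.0, -0.3, 16.3]
wrist_force: [6.0, 2.4, 6.4]
opening: 0.0147
grasp_force: 59.6
```

Emit:
step_arm([
  [0,[0,0,0],[0,0,0]],
  [0,[0,0,0],[0,0,0]],
  [0,[0,0,0],[0,0,0]],
])

```text
time: 7.3
ee_pos: [0.4695, 0.1131, 0.0238]
tcp_rot: [180.0, -0.3, 16.3]
wrist_force: [3.7, 1.4, 7.3]
opening: 0.0149
grasp_force: 59.7
```

M drags clearly (about 0.5 of the load after stopping), so it is the coarse block and R is fine. I carry M to the rest.

Emit:
step_arm([
  [0,[0,0,40],[0,0,0]],
  [0,[0,0,85],[0,0,0]],
  [0,[0,-40,106],[0,0,-0.1]],
  [0,[1,-85,106],[0,0,-0.2]],
  [0,[2,-130,106],[0,0,-0.3]],
  [0,[3,-175,106],[0,0,-0.4]],
  [0,[4,-220,106],[0,0,-0.476]],
  [0,[4.3,-265,106],[0,0,-0.476]],
])

```text
time: 8.1
ee_pos: [0.4712, -0.1542, 0.1277]
tcp_rot: [-180.0, 0.0, -11.1]
wrist_force: [0.5, -0.3, -3.6]
opening: 0.0145
grasp_force: 59.7
```

Emit:
step_arm([
  [0,[0,-40.7,-10],[0,0,0]],
  [0,[0,-40.7,-20],[0,0,0]],
  [0,[0,-40.7,-20],[-0.024,-0.123,0]],
  [0,[0,-40.7,-20],[-0.048,-0.246,0]],
  [0,[0,-40.7,-20],[-0.06,-0.308,0]],
  [0,[0,-40.7,-20],[-0.06,-0.308,0]],
  [0,[0,-40.7,-20],[-0.06,-0.308,0]],
])

```text
time: 8.8
ee_pos: [0.4713, -0.1927, 0.1079]
tcp_rot: [180.0, -17.9, -10.9]
wrist_force: [0.2, -0.1, -2.1]
opening: 0.0149
grasp_force: 60.2
```

```bash
python3 - <<'E'
from h import *
p,d=shot('side','side1.png')
o=bot.get_obs();print(o['ee_pos'],o['tcp_rot'],o['wrist_force'])
W=world('side',d);hsv=cv2.cvtColor(p,cv2.COLOR_RGB2HSV)
cv2.imwrite('pics/s1.png',cv2.resize(p[280:480,180:420,::-1],None,fx=2.5,fy=2.5))
E
```

```text
[ 0.47179284 -0.19284849  0.10805556] [179.97824988 -17.91179645 -10.92974009] [ 0.16241375  0.94175744 -3.57655946]
```

View pics/s1.png

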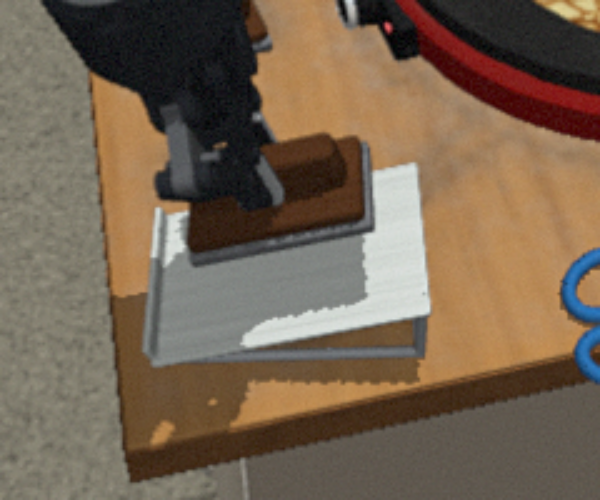

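The block hangs over the sheet, parallel to it, roughly at crop (285,200). I lower it.

Emit:
step_arm([
  [0,[2.3,0,-20],[0,0,0]],
  [0,[2.3,0,-35],[0,0,0]],
  [0,[2.3,0,-43],[0,0,0]],
  [0,[2.3,0,-46],[0,0,0]],
  [0,[2.3,0,-47],[0,0,0]],
  [0,[2.3,0,-47],[0,0,0]],
])

```text
time: 9.45
ee_pos: [0.4744, -0.1932, 0.0614]
tcp_rot: [180.0, -18.0, -10.9]
wrist_force: [0.8, -0.2, -3.4]
opening: 0.0146
grasp_force: 60.2
```

Emit:
step_arm([
  [0,[0,0,-1],[0,0,0]],
  [0,[0,0,-1],[0,0,0]],
])

```text
time: 9.65
ee_pos: [0.4742, -0.1932, 0.0603]
tcp_rot: [180.0, -18.0, -11.0]
wrist_force: [-0.4, -0.1, -3.1]
opening: 0.0149
grasp_force: 60.2
```

Emit:
step_arm([
  [0,[0,0,-1],[0,0,0]],
  [0,[0,0,-1],[0,0,0]],
])

```text
time: 9.85
ee_pos: [0.4741, -0.1932, 0.059]
tcp_rot: [180.0, -18.0, -11.0]
wrist_force: [-0.0, -0.6, -2.2]
opening: 0.0148
grasp_force: 60.3
```

Emit:
step_arm([
  [0,[0,0,-0.7],[0,0,0]],
  [0,[0,0,-0.7],[0,0,0]],
])

```text
time: 10.05
ee_pos: [0.4741, -0.1932, 0.0589]
tcp_rot: [180.0, -18.0, -11.0]
wrist_force: [-5.7, 1.1, 4.1]
opening: 0.0146
grasp_force: 61.4
```

Emit:
step_arm([
  [1,[0,0,0],[0,0,0]],
  [1,[0,0,0],[0,0,0]],
  [1,[0,0,0],[0,0,0]],
  [1,[0,0,0],[0,0,0]],
  [1,[-6,1.2,19],[0,0,0]],
  [1,[-18,3.6,57],[0,0,0]],
  [1,[-30,6,95],[0,0,0]],
  [1,[-30,6,95],[0,0,0]],
])

```text
time: 10.85
ee_pos: [0.4453, -0.1879, 0.1591]
tcp_rot: [179.9, -18.4, -10.9]
wrist_force: [1.3, -0.3, 0.6]
opening: 0.0852
grasp_force: 0.0
```

Emit:
step_arm([
  [1,[-15,40,5],[0.024,0.123,0]],
  [1,[-15,80,5],[0.048,0.246,0]],
  [1,[-15,125,-10],[0.06,0.308,0]],
  [1,[-10,165,-30],[0.06,0.308,0]],
  [1,[-5,185,-60],[0.06,0.308,0]],
  [1,[-5,185,-60],[0.06,0.308,0]],
])

```text
time: 11.45
ee_pos: [0.4314, -0.0493, 0.0909]
tcp_rot: [-178.1, 0.3, -7.7]
wrist_force: [-1.1, -0.1, -0.2]
opening: 0.0852
grasp_force: 0.0
```

```bash
cat >> h.py <<'E'
def ribs(n,W,boxc,r=.07,lo=.036,hi=.056,hsv=None):
    m=(abs(W[...,0]-boxc[0])<r)&(abs(W[...,1]-boxc[1])<r)&(W[...,2]>lo)&(W[...,2]<hi)
    m&=(hsv[...,0]<15)&(hsv[...,1]>70)&(hsv[...,2]<140)
    _,lb,st,_=cv2.connectedComponentsWithStats(m.astype(np.uint8))
    if len(st)<2: return None
    q=W[lb==1+np.argmax(st[1:,4])]
    R=cv2.minAreaRect((q[:,:2]*1000).astype(np.float32))
    return len(q),np.round(R[0],1),np.round(R[1],1),round(R[2],1),np.round(np.percentile(q[:,2],[5,50,95])*1000,1)
E
python3 - <<'E'
from h import *
for n in('top','side'):
    p,d=shot(n,n+'2.png');W=world(n,d);hsv=cv2.cvtColor(p,cv2.COLOR_RGB2HSV)
    print(n,'rest all',ribs(n,W,(.481,-.194),.08,.03,.12,hsv))
    print(n,'R',ribs(n,W,(.455,0),.055,.036,.056,hsv),'L',ribs(n,W,(.495,.212),.055,.036,.056,hsv))
o=bot.get_obs();print(o['ee_pos'],o['tcp_rot'],o['wrist_force'])
cv2.imwrite('pics/s2.png',cv2.resize(p[130:480,150:420,::-1],None,fx=1.7,fy=1.7))
E
```

```text
top rest all None
top R (166, array([473.9,   1. ]), array([35.4, 16.3]), 9.8, array([41.2, 45.6, 48.3])) L (357, array([495. , 212.3]), array([80. , 16.2]), 17.9, array([40.7, 45.2, 47.8]))
side rest all (2023, array([ 478. , -194.8]), array([44.5, 88.6]), 79.6, array([42.4, 64.9, 87.7]))
side R (285, array([ 4.658e+02, -2.000e-01]), array([56.4, 16.2]), 13.3, array([37.7, 44.7, 47.5])) L (139, array([511.8, 216.3]), array([46.1, 13.9]), 17.9, array([37.5, 44.5, 47.6]))
[ 0.43164271 -0.04968631  0.09252363] [-1.78065800e+02  1.76338741e-01 -7.78030422e+00] [-0.05620212  0.20067752 -0.14888286]
```

View pics/s2.png

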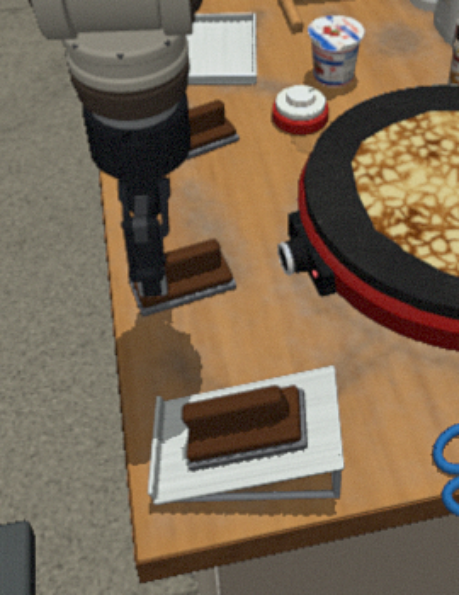

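The coarse block sits on the sheet at crop (245,430), well clear of the stop at (155,450). Next is block R at crop (185,275), which is fine.

Emit:
step_arm([
  [1,[0,0,0],[0,0,0]],
  [1,[0,0,0],[0,0,0]],
])

```text
time: 11.75
ee_pos: [0.4327, -0.0505, 0.0948]
tcp_rot: [-178.1, -0.1, -7.9]
wrist_force: [0.5, -0.5, 0.1]
opening: 0.0857
grasp_force: 0.0
```

```bash
python3 - <<'E'
from scipy.spatial.transform import Rotation as R
c=R.from_euler('xyz',[-178.1,-.1,-7.9],degrees=True)
print((R.from_euler('xyz',[180,0,10.3],degrees=True)*c.inv()).as_rotvec())
E
```

```text
[-0.03333044  0.00105474  0.3175917 ]
```

Emit:
step_arm([
  [1,[10,25,-2],[-0.016,0,0.15]],
  [1,[20.6,48.6,-3],[-0.033,0.001,0.28]],
  [1,[20.6,48.6,-3],[-0.033,0.001,0.318]],
  [1,[20.6,48.6,-3],[-0.033,0.001,0.318]],
  [1,[20.6,48.6,-3],[-0.033,0.001,0.318]],
])

```text
time: 12.25
ee_pos: [0.4531, -0.0018, 0.0913]
tcp_rot: [-180.0, 0.1, 10.3]
wrist_force: [-0.8, 0.1, 0.5]
opening: 0.0852
grasp_force: 0.0
```

Emit:
step_arm([
  [1,[0,0,-35],[0,0,0]],
  [1,[0,0,-67],[0,0,0]],
  [1,[0,0,-67],[0,0,0]],
  [0,[0,0,-67],[0,0,0]],
  [0,[0,0,-67],[0,0,0]],
  [0,[0,0,-67],[0,0,0]],
  [0,[0,0,-67],[0,0,0]],
  [0,[0,0,-67],[0,0,0]],
], force=60)

```text
time: 13.05
ee_pos: [0.4535, -0.0014, 0.0247]
tcp_rot: [-180.0, 0.1, 10.4]
wrist_force: [2.4, -0.9, -1.3]
opening: 0.0147
grasp_force: 58.5
```

Emit:
step_arm([
  [0,[0,0,45],[0,0,0]],
  [0,[0,0,90],[0,0,0]],
  [0,[5,25,125],[0,0,-0.05]],
  [0,[15,70,125],[0,0,-0.12]],
  [0,[25,115,125],[0,0,-0.2]],
  [0,[35,160,125],[0,0,-0.28]],
  [0,[45,205,125],[0,0,-0.35]],
  [0,[54,250,125],[0,0,-0.372]],
])

```text
time: 13.85
ee_pos: [0.4831, -0.0223, 0.1483]
tcp_rot: [-176.5, 0.4, -4.6]
wrist_force: [0.5, -0.2, -3.7]
opening: 0.0149
grasp_force: 59.8
```

```bash
python3 - <<'E'
from h import *
o=bot.get_obs();print({k:np.round(v,2) for k,v in o.items()})
E
```

```text
{'time': np.float64(13.85), 'q': array([ -4.68,  -4.61,  -8.77,  86.24,   3.47, 179.95]), 'qd': array([-23.73,  -1.78,  -1.42,  -0.05,  -3.01,   0.07]), 'joint_efforts': array([  3.5 , -43.12,  48.82,   0.15,   0.5 ,  -0.  ]), 'ee_pos': array([ 0.48, -0.02,  0.15]), 'tcp_rot': array([-176.53,    0.4 ,   -4.63]), 'wrist_force': array([ 0.5 , -0.17, -3.66]), 'torque': array([-0.08,  0.01, -0.01]), 'grasp_force': np.float64(59.79), 'opening': np.float64(0.01)}
```

```bash
python3 - <<'E'
from scipy.spatial.transform import Rotation as R
c=R.from_euler('xyz',[-176.53,.4,-4.63],degrees=True)
v=(R.from_euler('xyz',[180,0,58],degrees=True)*c.inv()).as_rotvec();print(v, v/8)
E
```

```text
[-0.05360752 -0.03515828  1.09295846] [-0.00670094 -0.00439479  0.13661981]
```

Emit:
step_arm([
  [0,[0,10,0],[-0.007,-0.004,0.137]],
  [0,[5,50,0],[-0.013,-0.009,0.273]],
  [0,[12,90,0],[-0.02,-0.013,0.41]],
  [0,[18,130,0],[-0.027,-0.018,0.546]],
  [0,[24,175,0],[-0.034,-0.022,0.683]],
  [0,[30,220,0],[-0.04,-0.026,0.82]],
  [0,[36,265,0],[-0.047,-0.031,0.956]],
  [0,[42,310,0],[-0.054,-0.035,1.093]],
])

```text
time: 14.65
ee_pos: [0.5248, 0.2904, 0.1484]
tcp_rot: [180.0, 0.0, 58.4]
wrist_force: [1.4, -0.1, -3.0]
opening: 0.0147
grasp_force: 60.0
```

Emit:
step_arm([
  [0,[5,30,0],[0,0,0.14]],
  [0,[10,60,0],[0,0,0.28]],
  [0,[15,90,0],[0,0,0.42]],
  [0,[20,120,0],[0,0,0.56]],
  [0,[20,130,0],[0,0,0.7]],
  [0,[20,135,0],[0,0,0.84]],
  [0,[20,135,0],[0,0,0.98]],
  [0,[20,135,0],[0,0,1.12]],
])

```text
time: 15.45
ee_pos: [0.5448, 0.4237, 0.1479]
tcp_rot: [-179.9, -0.0, 122.6]
wrist_force: [-0.2, 0.4, -2.2]
opening: 0.0147
grasp_force: 60.0
```

Emit:
step_arm([
  [0,[0,0,0],[0,0,0.14]],
  [0,[0,0,0],[0,0,0.28]],
  [0,[0,0,0],[0,0,0.42]],
  [0,[0,0,0],[0,0,0.56]],
  [0,[0,0,0],[0,0,0.7]],
  [0,[0,0,0],[0,0,0.82]],
  [0,[0,0,0],[0,0,0.82]],
  [0,[0,0,0],[0,0,0.82]],
])

```text
time: 16.25
ee_pos: [0.545, 0.4234, 0.1483]
tcp_rot: [-180.0, -0.1, 169.1]
wrist_force: [-0.0, -0.3, -3.0]
opening: 0.0145
grasp_force: 60.0
```

Emit:
step_arm([
  [0,[1,8,-30],[0,0,0]],
  [0,[1,8,-70],[0,0,0]],
  [0,[1,8,-100],[0,0,0]],
  [0,[1,8,-114],[0,0,0]],
  [0,[1,8,-118],[0,0,0]],
  [0,[1,8,-119],[0,0,0]],
  [0,[1,8,-119],[0,0,0]],
])

```text
time: 16.95
ee_pos: [0.5469, 0.432, 0.0317]
tcp_rot: [179.9, 0.1, 169.2]
wrist_force: [0.4, 0.5, -2.1]
opening: 0.0145
grasp_force: 59.9
```

Emit:
step_arm([
  [0,[0,0,-0.5],[0,0,0]],
  [0,[0,0,-1],[0,0,0]],
  [0,[0,0,-1],[0,0,0]],
])

```text
time: 17.25
ee_pos: [0.5463, 0.4316, 0.0293]
tcp_rot: [179.9, -0.0, 169.3]
wrist_force: [-0.0, -0.3, -3.9]
opening: 0.0146
grasp_force: 59.9
```

Emit:
step_arm([
  [0,[0,0,-0.8],[0,0,0]],
  [0,[0,0,-1.6],[0,0,0]],
  [0,[0,0,-1.6],[0,0,0]],
])

```text
time: 17.55
ee_pos: [0.5464, 0.4316, 0.0277]
tcp_rot: [179.9, 0.0, 169.3]
wrist_force: [-0.3, -0.8, 0.3]
opening: 0.0151
grasp_force: 60.5
```

Emit:
step_arm([
  [0,[0,0,-0.5],[0,0,0]],
  [0,[0,0,-0.5],[0,0,0]],
])

```text
time: 17.75
ee_pos: [0.5465, 0.4317, 0.0277]
tcp_rot: [179.9, 0.0, 169.3]
wrist_force: [-0.2, 0.5, 5.2]
opening: 0.0145
grasp_force: 61.2
```

Emit:
step_arm([
  [0.5,[0,0,0.5],[0,0,0]],
  [0.5,[0,0,0.5],[0,0,0]],
  [0.5,[0,0,0.5],[0,0,0]],
  [0.5,[0,0,20],[0,0,0]],
  [0.5,[0,0,64],[0,0,0]],
  [1,[-10,-43,64],[0,0,0.12]],
  [1,[-20,-88,64],[0,0,0.24]],
  [1,[-31,-133,64],[0,0,0.36]],
])

```text
time: 18.55
ee_pos: [0.5147, 0.2973, 0.0906]
tcp_rot: [180.0, -0.0, -169.8]
wrist_force: [1.0, 0.4, 0.2]
opening: 0.0835
grasp_force: 0.0
```

Emit:
step_arm([
  [1,[-10,-43,0],[0,0,0.14]],
  [1,[-20.5,-86,0],[0,0,0.14]],
  [1,[-20.5,-86,0],[0,0,0.14]],
  [1,[-20.5,-86,0],[0,0,0.14]],
])

```text
time: 18.95
ee_pos: [0.4948, 0.2119, 0.0911]
tcp_rot: [180.0, 0.0, -162.2]
wrist_force: [1.0, 0.5, -0.1]
opening: 0.0854
grasp_force: 0.0
```

```bash
python3 - <<'E'
from h import *
p,d=shot('side','side3.png');o=bot.get_obs();print(o['ee_pos'],o['tcp_rot'])
W=world('side',d);hsv=cv2.cvtColor(p,cv2.COLOR_RGB2HSV);print(ribs('side',W,(.546,.43),.055,.038,.056,hsv))
p,d=shot('top','top3.png');W=world('top',d);hsv=cv2.cvtColor(p,cv2.COLOR_RGB2HSV);print(ribs('top',W,(.546,.43),.055,.038,.056,hsv))
cv2.imwrite('pics/t3.png',cv2.resize(p[120:340,120:520,::-1],None,fx=2,fy=2))
E
```

```text
[0.49496094 0.21265138 0.09090021] [ 1.79958315e+02  1.22604225e-02 -1.62143196e+02]
(48, array([575.1, 424.3]), array([15.7, 18.4]), 85.2, array([39.6, 46.7, 50.8]))
None
```

View pics/t3.png

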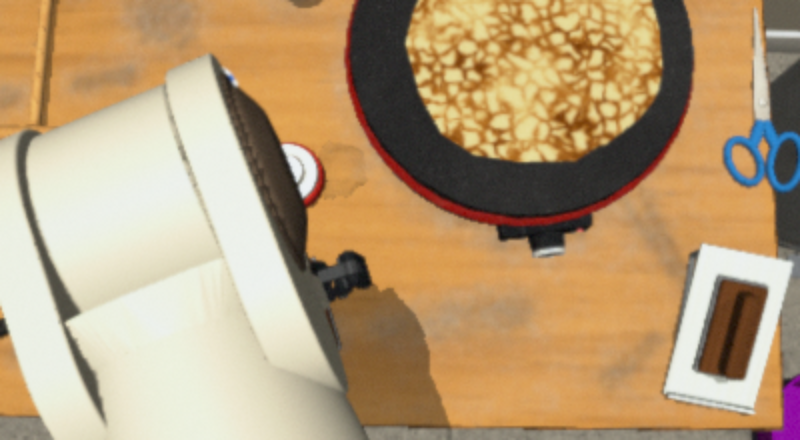

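The coarse block is centred on the rest at crop (733,328); the arm hides the tray. Next I grip L.

Emit:
step_arm([
  [1,[0,0,-35],[0,0,0]],
  [1,[0,0,-67],[0,0,0]],
  [1,[0,0,-67],[0,0,0]],
  [0,[0,0,-67],[0,0,0]],
  [0,[0,0,-67],[0,0,0]],
  [0,[0,0,-67],[0,0,0]],
  [0,[0,0,-67],[0,0,0]],
  [0,[0,0,-67],[0,0,0]],
], force=60)

```text
time: 19.85
ee_pos: [0.4952, 0.2127, 0.0248]
tcp_rot: [180.0, 0.1, -162.1]
wrist_force: [1.4, 0.9, -1.3]
opening: 0.0148
grasp_force: 58.5
```

Emit:
step_arm([
  [0,[0,0,45],[0,0,0]],
  [0,[0,0,90],[0,0,0]],
  [0,[8,35,100],[0,0,-0.13]],
  [0,[18,75,100],[0,0,-0.26]],
  [0,[28,115,100],[0,0,-0.39]],
  [0,[38.5,154,100],[0,0,-0.501]],
  [0,[38.5,154,100],[0,0,-0.501]],
  [0,[38.5,154,100],[0,0,-0.501]],
])

```text
time: 20.65
ee_pos: [0.5327, 0.3669, 0.1224]
tcp_rot: [-179.9, -0.1, 169.3]
wrist_force: [-0.9, -0.7, -4.3]
opening: 0.0144
grasp_force: 60.1
```

Emit:
step_arm([
  [0,[0.5,0,-40],[0,0,0]],
  [0,[0.5,0,-70],[0,0,0]],
  [0,[0.5,0,-86],[0,0,0]],
  [0,[0.5,0,-92],[0,0,0]],
  [0,[0.5,0,-94],[0,0,0]],
  [0,[0.5,0,-94],[0,0,0]],
  [0,[0.5,0,-94],[0,0,0]],
])

```text
time: 21.35
ee_pos: [0.5344, 0.3668, 0.0313]
tcp_rot: [179.9, 0.1, 169.2]
wrist_force: [0.7, 0.5, -2.9]
opening: 0.0147
grasp_force: 60.0
```

Emit:
step_arm([
  [0,[0,0,-0.7],[0,0,0]],
  [0,[0,0,-0.7],[0,0,0]],
])

```text
time: 21.55
ee_pos: [0.5339, 0.3667, 0.0295]
tcp_rot: [179.9, 0.0, 169.2]
wrist_force: [0.3, 0.5, -4.4]
opening: 0.0145
grasp_force: 60.0
```

Emit:
step_arm([
  [0,[0,0,-0.8],[0,0,0]],
  [0,[0,0,-1.7],[0,0,0]],
  [0,[0,0,-1.7],[0,0,0]],
])

```text
time: 21.85
ee_pos: [0.5339, 0.3667, 0.0278]
tcp_rot: [179.9, 0.0, 169.2]
wrist_force: [-0.8, -0.1, 0.5]
opening: 0.0147
grasp_force: 60.7
```

Emit:
step_arm([
  [0,[0,0,-0.4],[0,0,0]],
  [0,[0,0,-0.4],[0,0,0]],
])

```text
time: 22.05
ee_pos: [0.534, 0.3667, 0.0277]
tcp_rot: [179.9, 0.0, 169.2]
wrist_force: [-0.7, -0.1, 5.6]
opening: 0.0147
grasp_force: 61.4
```

Contact. I release with a small opening, lift and retreat for a look.

Emit:
step_arm([
  [0.45,[0,0,0.4],[0,0,0]],
  [0.45,[0,0,0.4],[0,0,0]],
  [0.45,[0,0,0.4],[0,0,0]],
  [0.45,[0,0,20],[0,0,0]],
  [0.45,[0,0,60],[0,0,0]],
  [0.45,[0,0,105],[0,0,0]],
  [0.45,[-20,-45,115],[0,0,0]],
  [0.45,[-40,-90,115],[0,0,0]],
])

```text
time: 22.85
ee_pos: [0.4946, 0.2769, 0.1441]
tcp_rot: [179.8, 0.1, 169.3]
wrist_force: [0.5, -1.2, 0.3]
opening: 0.0383
grasp_force: 0.0
```

Emit:
step_arm([
  [0.45,[-10,-45,0],[0,0,0.1]],
  [0.45,[-20,-90,0],[0,0,0.2]],
  [0.45,[-30,-135,0],[0,0,0.2]],
  [0.45,[-40,-180,10],[0,0,0.2]],
  [0.45,[-50,-225,20],[0,0,0.2]],
  [0.45,[-60,-265,20],[0,0,0.2]],
  [0.45,[-60,-265,20],[0,0,0.2]],
  [0.45,[-60,-265,20],[0,0,0.2]],
])

```text
time: 23.65
ee_pos: [0.4336, 0.0107, 0.162]
tcp_rot: [180.0, 0.0, -179.5]
wrist_force: [-0.6, -0.1, -0.5]
opening: 0.0385
grasp_force: 0.0
```

```bash
python3 - <<'E'
from h import *
for n in('side','top'):
    p,d=shot(n,n+'4.png');W=world(n,d);hsv=cv2.cvtColor(p,cv2.COLOR_RGB2HSV)
    for c in((.546,.431),(.534,.367)): print(n,ribs(n,W,c,.05,.04,.056,hsv))
    print(n,'rest',ribs(n,W,(.481,-.194),.08,.03,.12,hsv))
    W0=np.load(n+'0.npz')['p'].astype(int)
    b=(245,188,285,228) if n=='top' else (305,172,348,212);e=(200,148,248,196) if n=='top' else (328,134,370,184)
    for q in(b,e): print('diff',(abs(W0-p)[q[1]:q[3],q[0]:q[2]].max(2)>60).mean())
    if n=='side': a=p[110:460,200:440]
o=bot.get_obs();print(o['ee_pos'],o['tcp_rot'],o['time'])
t=p[130:340,120:520];cv2.imwrite('pics/s4.png',cv2.resize(a[:,:,::-1],None,fx=1.7,fy=1.7));cv2.imwrite('pics/t4.png',cv2.resize(t[:,:,::-1],None,fx=2,fy=2))
E
```

```text
side (174, array([546.3, 429.1]), array([16.7, 76.8]), 82.5, array([40.9, 47.3, 50.8]))
side (225, array([535.6, 367. ]), array([21.8, 76.1]), 80.1, array([41.4, 47.6, 50.4]))
side rest (2021, array([ 479.5, -202.1]), array([91.7, 43.7]), 1.1, array([42.7, 64.9, 87.5]))
diff 0.0
diff 0.0
top (318, array([546.3, 430.5]), array([17.9, 78.8]), 81.0, array([42.9, 48. , 51. ]))
top (338, array([533.9, 365.9]), array([16.9, 80.1]), 79.8, array([43.4, 48.1, 50.7]))
top rest None
diff 0.0
diff 0.0
[0.43378833 0.01197793 0.16171805] [ 1.79963827e+02 -3.65102586e-02 -1.79326429e+02] 23.75
```

View pics/s4.png

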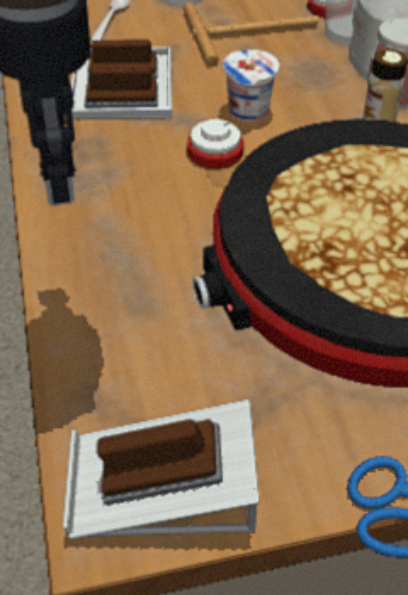

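View pics/t4.png

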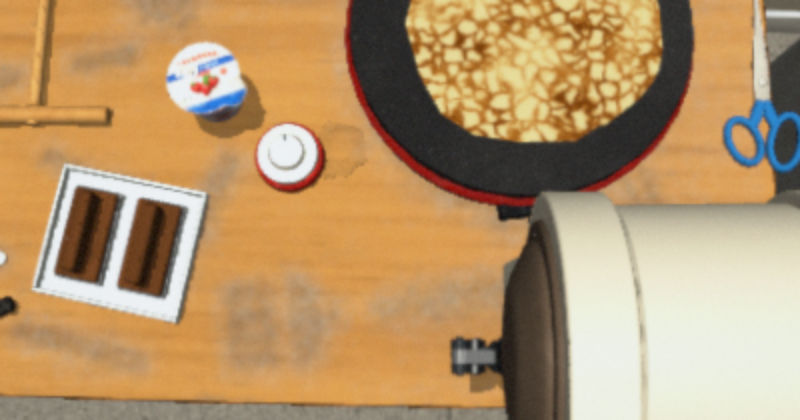

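Both fine blocks lie flat in the tray, at top crop (87,235) and (150,247), and the tub and timer have not moved. The block on the rest is at side crop (160,460), clear of the stop. I check it hasn't crept, then hand in.

```bash
python3 - <<'E'
from h import *
a=cv2.imread('pics/side2.png').astype(int);b=cv2.imread('pics/side4.png').astype(int)
f=(abs(a-b)[335:435,230:360].max(2)>60).mean();print(f)
if f<.01: print(bot.job_done())
E
```

```text
0.08215384615384616
```

```bash
python3 - <<'E'
from h import *
M=[]
for k in'24':
    h=cv2.cvtColor(cv2.imread(f'pics/side{k}.png'),cv2.COLOR_BGR2HSV)[335:435,230:360]
    m=((h[...,0]<15)&(h[...,1]>70)&(h[...,2]<120)).astype(np.uint8)
    _,lb,st,c=cv2.connectedComponentsWithStats(m);i=1+np.argmax(st[1:,4]);print(st[i],c[i]);M.append(lb==i)
print((M[0]^M[1]).sum())
d=np.argwhere(abs(cv2.imread('pics/side2.png').astype(int)-cv2.imread('pics/side4.png'))[335:435,230:360].max(2)>60);print(np.percentile(d,[5,50,95],axis=0))
E
```

```text
[  27   22   70   44 2029] [62.46771809 42.92311483]
[  28   22   69   44 2031] [62.64254062 42.83210241]
428
[[ 7.  1.]
 [35. 17.]
 [60. 35.]]
```

The block's outline and centroid are unchanged to within 0.2 px. The changed pixels are the arm's shadow on the left.

```bash
python3 -c "
from workcell import bot
print(bot.job_done())"
```

```text
the job is handed in; nothing more can be done
None
```

The job is handed in at about 24 s: the coarse block (the middle one of the row) sits mid-sheet on the rest, clear of the stop; the two fine blocks lie side by side in the tray, and the tub and timer have not moved.

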